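Find the tin that still holds the metal

ROBOT

A 7-joint arm with a two-finger parallel gripper is mounted at the origin on the work surface. World frame = base frame: x ahead of the robot, y to its left, z up, the work surface at z = 0. Lengths are in m, angles in rad, forces in N, time in s.
With the tool pointing down it reaches from about 0.4 to 0.85 m from the base axis. Payload 4.5 kg.
Tool frame: the origin (TCP) lies midway between the tips of the shut fingers; the grasp point (between the pads) lies 19 mm behind it; z points along the fingers, y is the line along which they close (so a half turn about z gives the same grasp; the last joint's range is limited). The gripper opens to 88 mm and grips with 3 to 60 N. Pads are 18 mm wide; open, the fingers measure 123 mm over their backs; the gripper's body (75 mm by 187 mm) begins 45 mm behind the grasp point.
Start: joints at [1.166, 0.689, -0.195, 1.565, 0.157, 0.902, -0.215], TCP at [0.266, -0.566, 0.239] pointing down, gripper open.
Joint ranges: [-3.01, 3.01], [-0.46, 2.08], [-1.47, 1.51], [0.13, 2.56], [-1, 4.14], [0.04, 2.09], [-2.66, 2.66]. Speed limits (rad/s): [2.57, 2.57, 3.14, 3.14, 3.14, 3.14, 3.14].

INTERFACE

Orientations are given as [roll, pitch, yaw] about the fixed x, y, z axes, in that order (R = Rz(yaw) Ry(pitch) Rx(roll)).
In Python, from plant import robot, imaging gives the robot as it stands.
- The arm moves only by the tool step_arm, never from a script. Its argument "targets" is a list of rows, each a list of 3 entries, a list of its own where there are three numbers: the shift along the world's x, y, z normalised to -1 to 1, where 1 is 30 cm, then the turn about the world's z normalised to -1 to 1, where 1 is 2 pi rad, then the opening, from -1 (shut) to 1 (fully open). In form: [[[dx, dy, dz], yaw, hand], ...]. A call has 1 to 20 rows; each row is the pose to reach, as a shift and turn from the pose commanded when the call began, turning the shorter way round; what a row does not reach only later rows make up. A row lasts 1/12 s, in which the tool goes at most 41.7 mm and 7.16 degrees, less where a joint would pass 70% of its speed; a pose out of reach is approached as far as the arm can. A call with a number of a shift or a turn outside -1 to 1 is refused whole. A call with a gripper value outside its range is refused whole. The fingers move at their own pace and stop on an object; "grip_force" is the grip in N (left out, the last holds). Time passes only in rows, so rows that repeat a pose let the fingers close. It gives the time, the measured TCP pose, the force, the opening and the grip force at its end, in the units of the state.
- robot.read_state(): the state, without advancing time (a new reading comes with each control period).
- imaging.snapshot(name): name is "side" or "top" or "wrist"; returns a dict with "color" (480x640x3 uint8, red, green, blue), "range_z" (480x640 float32, m along the optical axis (not along the pixel's ray), 0 where there is no reading), "camera_matrix" (3x3 intrinsics, pixels), "k1" (the pictures are not rectified: a ray, as slopes to the right and down, at radius r is drawn at 1 + k1 r^2 times it, then the intrinsics apply), "extrinsics" (4x4, takes a point from camera to world coordinates). Camera axes: x right, y down, z forward; pixel columns grow to the right and rows downward; lengths in m; the calibration is good to about 2 mm. A picture is of the moment at which its call begins.
- robot.sign_off(): hands the job in; it is judged then, once.
The state is a dict: "t": time; "q": joint angles; "dq": joint speeds; "tau": joint torques, N m; "ee_pos": TCP position; "tool_rot": TCP orientation; "force": force on the tool from outside, world axes, zero at the start; "torque": the same for the moment, N m; "opening": finger opening in m; "finger_force": force on a finger pad.
Only numpy, scipy, OpenCV 4.12 (cv2) and the standard library are available. Lean on these libraries where they do the work, as an engineer would, in place of code of your own. Each camera call takes 0.05 s, during which the arm holds its last target. There are 200 camera calls.

TASK

Three look-alike closed tins stand on the dental-lab bench; only one still holds its metal billet, the other two are as good as empty. Feel by lifting which one is heavy and stand it upright in the shallow wooden tray, setting it down rather than dropping it. The two light tins must end standing on the bench where they were (put back any you lift), and leave the bowl, the plaster model and the brush alone.

Things in the scene. Friction and masses are not known exactly. Their poses are not given: they have to be found in the camera images.
- tin_a: one of three look-alike closed metal tins with screwed-on dark lids, told apart only by where they stand: upright cylinder 52 mm in diameter (lid 54 mm, the top 14 mm), 100 mm tall; origin at the centre of its underside, z up. Its content is hidden: in all about 0.6 kg with a metal billet inside, about 0.15 kg without (which tin is the heavy one changes from run to run)
- tin_b: one of three look-alike closed metal tins with screwed-on dark lids, told apart only by where they stand: upright cylinder 52 mm in diameter (lid 54 mm, the top 14 mm), 100 mm tall; origin at the centre of its underside, z up. Its content is hidden: in all about 0.6 kg with a metal billet inside, about 0.15 kg without (which tin is the heavy one changes from run to run)
- tin_c: one of three look-alike closed metal tins with screwed-on dark lids, told apart only by where they stand: upright cylinder 52 mm in diameter (lid 54 mm, the top 14 mm), 100 mm tall; origin at the centre of its underside, z up. Its content is hidden: in all about 0.6 kg with a metal billet inside, about 0.15 kg without (which tin is the heavy one changes from run to run)
- tray: shallow open wooden tray, fixed to the bench, 160 mm (its x) by 130 mm (its y), 22 mm high, walls 6 mm thick; origin at the centre of its underside; its floor is 6 mm above the bench; nothing in it
- bowl: blue ceramic bowl, 110 mm across, 65 mm high, a bystander; origin at the centre of its underside
- model: white plaster dental model, 68 by 72 mm, 38 mm high, a bystander; origin at the centre of its underside
- brush: hand brush 170 mm long lying along its own x, a bystander; origin at the middle of its underside
Not all that is in view belongs to the job. Leave any red look-alike of the tin_a alone.

How it is judged:
At the end, for the whole second after the job is handed in: The heavy tin stands still and upright (within 0.1 rad) on the floor of the wooden tray with its weight on it (over 3.5 N); each light tin stands upright within 50 mm of where it started (((contact force between tin_a and tray above 3.5 N and angle between each of tin_a, tin_b, tin_c's own z axis and vertical below 0.1 rad and linear speed of tin_a below 0.02 m/s and x of tin_a in the frame of tray between -0.055 and 0.055 m and y of tin_a in the frame of tray between -0.04 and 0.04 m and height (world z) of tin_a below 0.012 m and distance of each of tin_b, tin_c from where it was at the start of the episode below 0.05 m) or (contact force between tin_b and tray above 3.5 N and angle between each of tin_b, tin_a, tin_c's own z axis and vertical below 0.1 rad and linear speed of tin_b below 0.02 m/s and x of tin_b in the frame of tray between -0.055 and 0.055 m and y of tin_b in the frame of tray between -0.04 and 0.04 m and height (world z) of tin_b below 0.012 m and distance of each of tin_a, tin_c from where it was at the start of the episode below 0.05 m) or (contact force between tin_c and tray above 3.5 N and angle between each of tin_c, tin_a, tin_b's own z axis and vertical below 0.1 rad and linear speed of tin_c below 0.02 m/s and x of tin_c in the frame of tray between -0.055 and 0.055 m and y of tin_c in the frame of tray between -0.04 and 0.04 m and height (world z) of tin_c below 0.012 m and distance of each of tin_a, tin_b from where it was at the start of the episode below 0.05 m))); the robot touches nothing.
It fails at once if a tin is dropped or knocked: it moves faster than 0.6 m/s while the fingers do not hold it ((linear speed of tin_a above 0.6 m/s and contact force between the fingers and tin_a below 0.1 N) or (linear speed of tin_b above 0.6 m/s and contact force between the fingers and tin_b below 0.1 N) or (linear speed of tin_c above 0.6 m/s and contact force between the fingers and tin_c below 0.1 N)).
It fails at once if the bowl, plaster model or brush is moved by more than 40 mm (distance of any of bowl, model, brush from where it was at the start of the episode above 0.04 m).
It also fails if it takes over 67 s, if anything falls off the work surface, if the arm or the gripper's body presses on something with over 40 N, if the wrist force passes 120 N, or if a joint passes its speed limit or range.

## Working session

There is one attempt and no reset: what is moved stays moved. The work goes in short steps, Python scripts to look and compute and a tool call to move; the robot and the scene stay as the last step left them, time stands still between calls to the robot, and variables do not carry over. Pictures are saved under pics/ and viewed, at most 10 in all, crops included, and the job is handed in when it is done.

Besides the shell and the picture viewer there is one more tool, called after "Call:" as name(argument=value, ...), one argument or row to a line, values as JSON. step_arm: Moves the arm, as the interface text tells. Scaled input: -1 to 1 covers 30 cm each way for a shift and 2 pi rad each way for a turn. Its arguments: {"type":"object","properties":{"targets":{"type":"array","items":{"type":"array"}},"grip_force":{"type":"number"}},"required":["targets"]}

```bash
mkdir -p pics; cat > h.py <<'E'
import numpy as np, cv2
from plant import robot, imaging
def snap(n):
    s=imaging.snapshot(n); return s
def world(s):
    K=np.array(s["camera_matrix"]);k1=s["k1"];E=np.array(s["extrinsics"])
    v,u=np.mgrid[0:480,0:640].astype(float)
    p=cv2.undistortPoints(np.stack([u.ravel(),v.ravel()],1)[:,None],K,np.array([k1,0,0,0.]))[:,0].reshape(480,640,2)
    z=s["range_z"];P=np.dstack([p*z[...,None],z])
    W=P@E[:3,:3].T+E[:3,3]; W[z==0]=np.nan
    return W
E
python3 - <<'E'
from h import *
import pickle
st=robot.read_state();print({k:np.round(v,3) for k,v in st.items()})
for n in("top","side"):
    s=snap(n);pickle.dump(s,open(n+".pkl","wb"));cv2.imwrite(f"pics/{n}0.png",s["color"][...,::-1])
s=pickle.load(open("top.pkl","rb"));W=world(s)
m=((W[...,2]>0.088)&(W[...,2]<0.115)).astype(np.uint8)
n,l,t,c=cv2.connectedComponentsWithStats(m)
for i in range(1,n):
    if t[i,4]>60:
        w=W[l==i];print(c[i].round(),t[i,4],w.min(0).round(3),w.max(0).round(3),np.median(w,0).round(3),np.median(s["color"][l==i],0))
E
```

```text
{'t': np.float64(0.0), 'q': array([ 1.166,  0.69 , -0.194,  1.566,  0.157,  0.902, -0.215]), 'dq': array([ 0.   , -0.001, -0.   , -0.   ,  0.   , -0.001, -0.001]), 'tau': array([ 0.0000e+00, -5.2756e+01, -1.2670e+00, -1.5343e+01, -5.3000e-02,
        7.0000e-03,  0.0000e+00]), 'ee_pos': array([ 0.265, -0.565,  0.238]), 'tool_rot': array([-3.14 ,  0.   ,  0.439]), 'force': array([-1.116,  0.146, -0.142]), 'torque': array([-0.003, -0.06 ,  0.018]), 'finger_force': np.float64(0.0), 'opening': np.float64(0.088)}
[323. 249.] 534 [ 0.57  -0.038  0.088] [0.622 0.013 0.104] [ 0.596 -0.011  0.099] [52. 52. 48.]
[385. 263.] 501 [ 0.543 -0.163  0.089] [ 0.592 -0.112  0.104] [ 0.567 -0.138  0.1  ] [123.  36.  32.]
[254. 300.] 565 [0.466 0.102 0.088] [0.519 0.154 0.105] [0.492 0.128 0.099] [51. 51. 48.]
[389. 316.] 559 [ 0.434 -0.17   0.089] [ 0.486 -0.117  0.104] [ 0.46  -0.143  0.1  ] [48. 47. 43.]
```

View pics/top0.png

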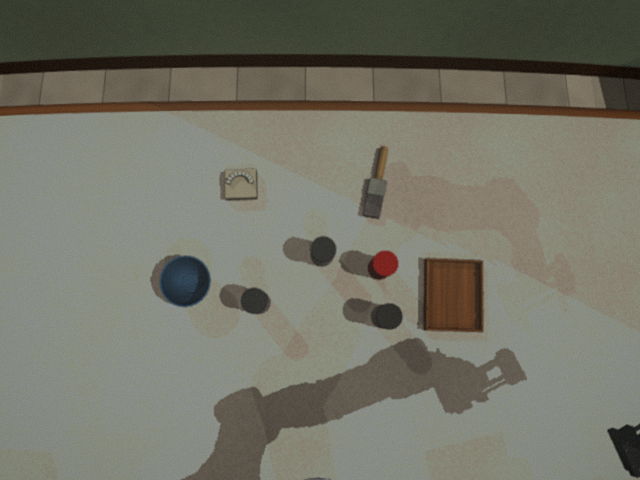

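View pics/side0.png

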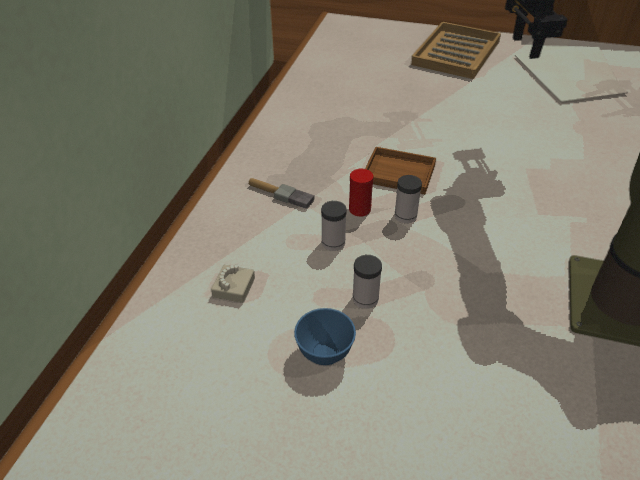

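Top view: candidates are the dark-lidded tins at (323,249), (254,300) and (389,316). The red can at (385,263) is the decoy. The empty brown tray at (453,295) fits the description. The side view also shows a second tray far off at (456,50), but it holds strips, so it isn't the target.

```bash
python3 - <<'E'
from h import *
import pickle
s=pickle.load(open("top.pkl","rb"));W=world(s);c=s["color"].astype(int)
for n,(u,v) in dict(t1=(323,249),t2=(254,300),t3=(389,316)).items():
    a=np.zeros((480,640),bool);a[v-25:v+25,u-25:u+25]=1
    w=W[a&(W[...,2]>.094)&(c.max(2)<80)]
    (x,y),r=cv2.minEnclosingCircle(w[:,:2].astype(np.float32));print(n,round(x,4),round(y,4),round(r,4),w[:,:2].mean(0).round(4))
a=np.zeros((480,640),bool);a[250:340,412:492]=1
w=W[a&(W[...,2]>.015)&(W[...,2]<.03)];print("tray",cv2.minAreaRect(w[:,:2].astype(np.float32)),np.median(w[:,2]), np.median(W[a&(W[...,2]<.012)&(W[...,2]>.004)],0))
a[:]=0;a[245:320,150:220]=1
w=W[a&(W[...,2]>.05)];print("bowl",cv2.minEnclosingCircle(w[:,:2].astype(np.float32)))
cv2.imwrite("pics/crop.png",cv2.resize(s["color"][225:345,230:500,::-1],None,fx=2.9,fy=2.9,interpolation=cv2.INTER_CUBIC))
E
```

```text
t1 0.5956 -0.011 0.0267 [ 0.5958 -0.011 ]
t2 0.4922 0.1288 0.0268 [0.4916 0.1288]
t3 0.4602 -0.1432 0.0268 [ 0.4599 -0.1431]
tray ((0.5066101551055908, -0.30357933044433594), (0.13172337412834167, 0.1615445613861084), 88.20504760742188) 0.020977862852048945 [ 0.50791458 -0.30480191  0.006326  ]
bowl ((0.5340856313705444, 0.27933454513549805), 0.055541738867759705)
```

View pics/crop.png

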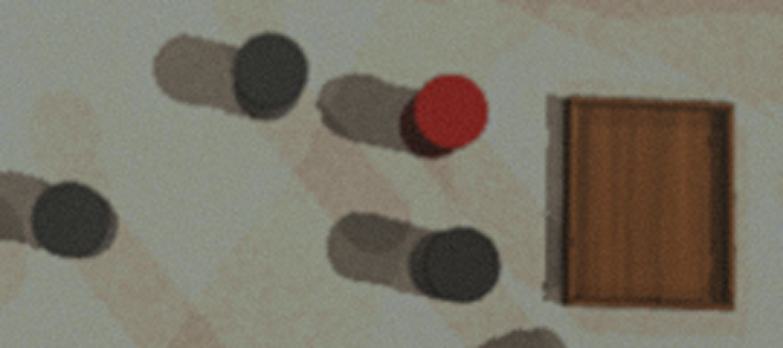

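The crop shows three dark lids, the red decoy and the empty tray. I'll start with the tin nearest the tray, t3 at (0.460,-0.143).

Call:
step_arm(
  targets=[
    [[0.647,1.0,-0.1],-0.0699,1],
    [[0.647,1.0,-0.1],-0.0699,1],
    [[0.647,1.0,-0.1],-0.0699,1],
    [[0.647,1.0,-0.1],-0.0699,1],
    [[0.647,1.0,-0.1],-0.0699,1],
    [[0.647,1.0,-0.1],-0.0699,1],
    [[0.647,1.0,-0.1],-0.0699,1],
    [[0.647,1.0,-0.1],-0.0699,1],
    [[0.647,1.0,-0.1],-0.0699,1],
    [[0.647,1.0,-0.1],-0.0699,1],
    [[0.647,1.0,-0.1],-0.0699,1],
    [[0.647,1.0,-0.1],-0.0699,1],
  ],
  grip_force=25,
)

```text
t: 1.1
ee_pos: [0.4588, -0.2668, 0.2086]
tool_rot: [3.141, 0.001, -0.002]
force: [0.2, -0.6, -0.3]
opening: 0.0882
finger_force: 0.0
```

Call:
step_arm(
  targets=[
    [[0,0.409,0],0,1],
    [[0,0.409,0],0,1],
    [[0,0.409,0],0,1],
    [[0,0.409,0],0,1],
    [[0,0.409,0],0,1],
    [[0,0.409,-0.1],0,1],
    [[0,0.409,-0.2],0,1],
    [[0,0.409,-0.3],0,1],
    [[0,0.409,-0.4],0,1],
    [[0,0.409,-0.48],0,1],
    [[0,0.409,-0.537],0,1],
    [[0,0.409,-0.537],0,1],
    [[0,0.409,-0.537],0,1],
  ],
)

```text
t: 2.18
ee_pos: [0.4588, -0.1458, 0.0472]
tool_rot: [3.14, 0.002, -0.004]
force: [0.1, -0.5, 0.3]
opening: 0.0882
finger_force: 0.0
```

Call:
step_arm(
  targets=[
    [[0,0,0],0,-1],
    [[0,0,0],0,-1],
    [[0,0,0],0,-1],
    [[0,0,0],0,-1],
    [[0,0,0],0,-1],
    [[0,0,0],0,-1],
    [[0,0,0],0,-1],
    [[0,0,0],0,-1],
  ],
)

```text
t: 2.85
ee_pos: [0.46, -0.1433, 0.0481]
tool_rot: [3.141, -0.001, -0.0]
force: [-0.3, -0.7, 5.7]
opening: 0.0524
finger_force: 25.0
```

Call:
step_arm(
  targets=[
    [[0,0,0.03],0,-1],
    [[0,0,0.07],0,-1],
    [[0,0,0.1],0,-1],
    [[0,0,0.1],0,-1],
    [[0,0,0.1],0,-1],
    [[0,0,0.1],0,-1],
    [[0,0,0.1],0,-1],
    [[0,0,0.1],0,-1],
  ],
)

```text
t: 3.52
ee_pos: [0.4593, -0.143, 0.0772]
tool_rot: [-3.141, 0.001, -0.0]
force: [-0.4, -0.5, -5.9]
opening: 0.0528
finger_force: 25.0
```

```bash
python3 -c "
from h import *
s=robot.read_state();print(s['force'],s['opening'],s['ee_pos'],s['tau'].round(2))"
```

```text
[-0.39637829 -0.49487288 -5.90673347] 0.052816603537924035 [ 0.45928208 -0.14297873  0.07715375] [ -0.   -49.47   1.48  -4.85  -0.    -0.07   0.  ]
```

5.9 N of load, so t3 is the heavy tin and the other two can stay untouched. Next is the tray at (0.507,-0.304).

Call:
step_arm(
  targets=[
    [[0,0,0.1],0,-1],
    [[0,0,0.12],0,-1],
    [[0,-0.08,0.12],0,-1],
    [[0.02,-0.17,0.12],0,-1],
    [[0.06,-0.26,0.12],0,-1],
    [[0.1,-0.35,0.12],0,-1],
    [[0.13,-0.43,0.12],0,-1],
    [[0.157,-0.5,0.12],0,-1],
    [[0.157,-0.537,0.12],0,-1],
    [[0.157,-0.537,0.1],0,-1],
    [[0.157,-0.537,0.06],0,-1],
    [[0.157,-0.537,0.03],0,-1],
    [[0.157,-0.537,0.0],0,-1],
    [[0.157,-0.537,-0.02],0,-1],
    [[0.157,-0.537,-0.04],0,-1],
    [[0.157,-0.537,-0.055],0,-1],
    [[0.157,-0.537,-0.06],0,-1],
    [[0.157,-0.537,-0.06],0,-1],
    [[0.157,-0.537,-0.06],0,-1],
  ],
)

```text
t: 5.1
ee_pos: [0.507, -0.3043, 0.0599]
tool_rot: [3.141, -0.0, -0.0]
force: [0.9, 0.5, -5.4]
opening: 0.0527
finger_force: 25.0
```

Call:
step_arm(
  targets=[
    [[0,0,-0.005],0,-1],
    [[0,0,-0.01],0,-1],
    [[0,0,-0.014],0,-1],
    [[0,0,-0.018],0,-1],
    [[0,0,-0.02],0,-1],
    [[0,0,-0.02],0,-1],
    [[0,0,-0.02],0,-1],
  ],
)

```text
t: 5.68
ee_pos: [0.5069, -0.3043, 0.0546]
tool_rot: [3.141, -0.001, -0.0]
force: [-2.2, 1.0, 6.2]
opening: 0.0525
finger_force: 25.0
```

The tin is on the floor; I'll release and withdraw straight up.

Call:
step_arm(
  targets=[
    [[0,0,0],0,0.3],
    [[0,0,0],0,0.4],
    [[0,0,0],0,0.6],
    [[0,0,0],0,1],
    [[0,0,0],0,1],
    [[0,0,0],0,1],
    [[0,0,0],0,1],
    [[0,0,0],0,1],
  ],
)

```text
t: 6.35
ee_pos: [0.5068, -0.3042, 0.0536]
tool_rot: [3.141, -0.0, -0.0]
force: [-0.1, -0.4, 0.8]
opening: 0.0882
finger_force: 0.0
```

Call:
step_arm(
  targets=[
    [[0,0,0.05],0,1],
    [[0,0,0.12],0,1],
    [[0,0,0.22],0,1],
    [[0,0,0.34],0,1],
    [[0,0,0.46],0,1],
    [[0,0,0.6],0,1],
    [[0,-0.1,0.6],0,1],
    [[-0.1,-0.2,0.6],0,1],
    [[-0.2,-0.3,0.6],0,1],
    [[-0.3,-0.4,0.6],0,1],
    [[-0.4,-0.5,0.6],0,1],
    [[-0.4,-0.6,0.6],0,1],
    [[-0.4,-0.6,0.6],0,1],
    [[-0.4,-0.6,0.6],0,1],
    [[-0.4,-0.6,0.6],0,1],
  ],
)

```text
t: 7.6
ee_pos: [0.3875, -0.483, 0.2334]
tool_rot: [-3.14, -0.0, 0.001]
force: [-0.2, 0.5, -0.5]
opening: 0.0882
finger_force: 0.0
```

```bash
python3 - <<'E'
from h import *
s=snap("top");W=world(s);cv2.imwrite("pics/end.png",s["color"][...,::-1])
m=((W[...,2]>0.094)&(W[...,2]<0.115)).astype(np.uint8)
n,l,t,c=cv2.connectedComponentsWithStats(m)
for i in range(1,n):
    if t[i,4]>60:
        w=W[l==i];print(c[i].round(),w.mean(0).round(4),w.max(0)-w.min(0))
print(robot.read_state()["force"],robot.read_state()["t"])
E
```

```text
[323. 249.] [ 0.5957 -0.0114  0.0993] [0.05185265 0.05119165 0.00945828]
[385. 263.] [ 0.5677 -0.1382  0.0996] [0.05022131 0.04987111 0.01058344]
[466. 292.] [ 0.5069 -0.3031  0.1054] [0.05326041 0.05428394 0.01673311]
[254. 300.] [0.4923 0.1287 0.0995] [0.05242588 0.0526415  0.01101941]
[0.23808553 0.37440813 0.40744032] 7.65
```

View pics/end.png

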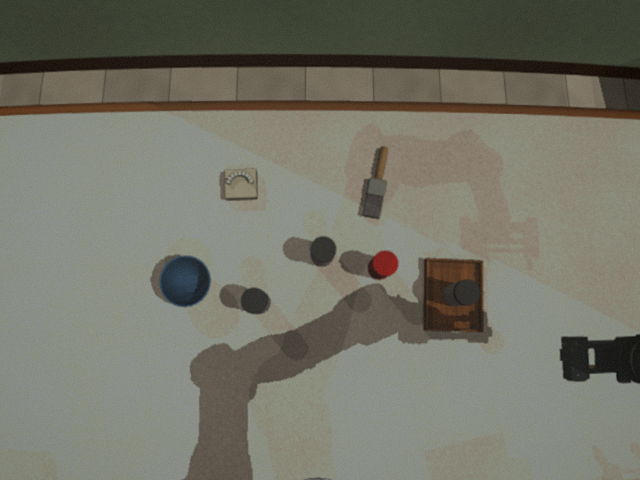

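The picture shows the tin upright in the tray, lid at (466,292), top at about z 0.106 and centred. Everything else is where it started.

```bash
python3 -c "
from plant import robot
print(robot.sign_off())"
```

```text
the job is handed in; nothing more can be done
None
```

The heavy tin (5.9 N when lifted, the one nearest the tray) now stands upright in the middle of the wooden tray; I never touched the two light tins or the bystanders, and handed the job in at about 7.7 s, though the sign-off returned no verdict.

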